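# Shut the flow-cell loader and hold the flush coupler on its tilted inlet nipple

## Task

The flow cell is loaded: first shut the loader's lid fully. Then take the coupler from its stand, press it squarely onto the tilted nipple of the inlet block until it snaps over the nipple's leaf springs, and keep pushing until the sprung collar is right down at its stop. Finish while still gripping the coupler and holding it pressed down against the spring - do not let go - with the lid still shut and the bottles, cup and pipette left where they stand.

Things in the scene. Friction and masses are not known exactly. Their poses are not given: they have to be found in the camera images.
- loader: flow-cell loader: black open-topped box 150 (x) x 120 (y) x 60 tall, fixed to the bench, a glass cassette already lying in it. Origin: centre of its underside; z up. Its black lid with a glass window is hinged on its far (+x) rim
- lid (a joint): angle of the loader's lid, rad: 0 is fully shut, lying flat on the rim; grows as the front edge swings up and away (starts 0.8 to 1.35; 1.57 would be upright). The hinge is stiff: the lid stays where it is left and follows a push of 1 to 4 N at its front edge
- lid_hinge (a point): point on the hinge line, at the middle of the lid's inner far edge (60.5 above the bench); its frame turns with the lid: the lid plate (150 long, 120 wide, 8 thick) reaches from here along -x, its outer face is z = +8, y is the hinge line
- lid_edge (a point): middle of the lid's front edge, on its outer (upper when shut) face, 150 from the hinge; its frame turns with the lid, z is the outward normal of the outer face
- inlet_block: aluminium block fixed to the bench: base plate 100 x 90 x 12 (centred 10 ahead of the origin, +x), on it a block tilted like the nipple, highest corner about 70 above the bench. It carries the nipple. Origin: bench level; z up
- nipple: steel post 15 dia, 46 long, its last 8 tapering to 6 dia. Origin: its foot, 59 above the bench; +z is its axis, outward and up, leaning 17 degrees (0.30 rad) from vertical towards the block's -x (roughly towards the robot). Two bent leaf springs on its sides (+y, -y) stand out to 11.2 from the axis, widest 27 from the foot. The sprung collar, a dark ring 33 dia, rides round it
- collar (a joint): travel of the sprung collar down along the nipple, m: 0 free (top 22 mm from the foot), 0.010 fully pressed against its stop (top 12 mm from the foot). Spring 800 N/m: about 1 N at 0, 9 N at the stop
- coupler: coupler, 0.14 kg: round steel skirt 30 dia, 53 long, above it a square grey grip 30 x 30 (53 to 98 along z), then a brass stub to 110. Origin: centre of the mouth at its lower end; +z from the mouth up through the grip; x, y square to the grip's faces. Mouth 18 dia; behind a 5 thick lip the socket is 25 dia, 45 deep in all. Starts upright, mouth down, in the stand
- coupler_grip (a point): centre of the coupler's square grip, 75 above its mouth; same axes as the coupler. Push along the nipple's axis: the lip meets the leaf springs with the mouth about 32 from the nipple's foot and needs 5 to 15 N to pass them; snapped over at a mouth 18 from the foot
- nipple_tip (a point): tip of the nipple, 46 from its foot on the axis; same axes as the nipple. With the coupler snapped on and let go, the collar's spring lifts it back to a mouth about 19 to 23 from the foot; pushed right home its mouth is 12 from the nipple's foot, with the collar at its stop, and it must be kept pushed there
- stand: grey parking stand fixed to the bench: plate 80 x 80 x 8 with a ring 42 outer, 34 inner dia, its top 30 above the bench. Origin: centre of the underside. The coupler's mouth rests on the plate, 8 above the bench
- vial: small clear glass vial with a white cap, 22 dia x 45 tall, between the stations. Loose; leave it alone. Origin: centre of its underside
- dropper: small amber glass bottle with a black cap, 24 dia x 55 tall, between the stations. Loose; leave it alone. Origin: centre of its underside
- cup: clear plastic drinking cup, 76 dia x 100 tall, at the back. Loose; leave it alone. Origin: centre of its underside
- pipette: hand pipette lying down, about 270 long, up to 32 high, at the back. Loose; leave it alone. Origin: on its axis half-way along the body, at bench level
Not all that is in view belongs to the job. Of the things that look like the coupler, the smaller one is meant.

How it is judged:
By the outcome, as a careful person would: the job done as asked, in the order asked, and still so for the second after the job is handed in, while the arm keeps its last pose, push and grip.
It also fails if it takes over 58 s, if anything falls off the work surface, if the arm or the gripper's body presses on something with over 40 N, if the wrist force passes 120 N, or if a joint passes its speed limit or range.

## Robot

A 6-joint arm with a two-finger parallel gripper is mounted at the origin on the work surface. World frame = base frame: x ahead of the robot, y to its left, z up, the work surface at z = 0. Lengths are in m, angles in rad, forces in N, time in s.
With the tool pointing down it reaches from about 0.3 to 0.775 m from the base axis. Payload 14.6 kg.
Tool frame: the origin (TCP) lies between the finger pads; the fingertips stand 25 mm ahead of it and the grasp point (between the pads) lies 6 mm ahead of it (env.tip_extent is the distance from the TCP to the fingertips, in m); z points along the fingers, y is the line along which they close (so a half turn about z gives the same grasp; the last joint's range is limited). The gripper opens to 85 mm and grips with 20 to 120 N. Pads are 22 mm wide; open, the fingers measure 114 mm over their backs; the gripper's body (76 mm by 85 mm) begins 54 mm behind the grasp point. The pads swing forward as they close: fully open they stand 13 mm farther back than shut.
Start: joints at [-1.382, 0.3, 1.521, -0, 1.321, -0.067], TCP at [0.139, -0.532, 0.256] pointing down, gripper open.
Joint ranges: [-3.03, 3.03], [-0.79, 2.21], [0.23, 2.52], [-1.04, 4.18], [0, 3.07], [-2.55, 2.55]. Speed limits (rad/s): [2.22, 2.22, 2.57, 3.14, 3.14, 3.14].

## Interface

Orientations are given as [roll, pitch, yaw] about the fixed x, y, z axes, in that order (R = Rz(yaw) Ry(pitch) Rx(roll)).
In Python, from plant import env, viewer gives the robot as it stands. The module is installed in compiled form; this text tells all that it offers.
- The arm moves only by the tool jog_arm, never from a script. Its argument "increments" is a list of rows, each a list of 3 entries, a list of its own where there are three numbers: the opening, from 0 (shut) to 1 (fully open), then the shift along the tool's x, y, z in mm, then the turn, a rotation vector about the tool's x, y, z in degrees. In form: [[gripper, [dx, dy, dz], [ax, ay, az]], ...]. A call has 1 to 5 rows; each row shifts and turns the commanded pose from where the row before left it, along the tool's axes as they then stand; what a row does not reach is not made up. A row lasts 1/8 s, in which the tool goes at most 62.5 mm and 10.7 degrees, less where a joint would pass 70% of its speed; a pose out of reach is approached as far as the arm can. A call with a gripper value outside its range is refused whole. The fingers move at their own pace and stop on an object; "squeeze" is the grip in N (left out, the last holds). Time passes only in rows, so rows that do not move let the fingers close. It gives the time, the measured TCP pose, the force, the opening and the grip force at its end, in the units of the state.
- env.get_obs(): the state, without advancing time (a new reading comes with each control period).
- viewer.grab_frame(name): name is "side" or "top"; returns (picture, depth): 384x512x3 uint8, red, green, blue; 384x512 float32, m along the optical axis (not along the pixel's ray), 0 where there is no reading.
- viewer.get_calibration(name): a dict with "camera_matrix" (3x3 intrinsics, pixels), "R" (3x3) and "t" (3): a world point X has camera coordinates R X + t. Camera axes: x right, y down, z forward; pixel columns grow to the right and rows downward; lengths in m; the calibration is good to about 2 mm. A picture is of the moment at which its call begins. get_calibration takes no time and is no camera call.
- env.hand_in(): hands the job in; it is judged then, once.
The state is a dict: "t": time; "q": joint angles; "qd": joint speeds; "joint_efforts": joint torques, N m; "tool_pos": TCP position; "tool_rot": TCP orientation; "contact_force": force on the tool from outside, world axes, zero at the start; "wrist_torque": the same for the moment, N m; "grip_width": opening from 0.0 (shut) to 1.0 (fully open); "grip_force": force on a finger pad.
Only numpy, scipy, OpenCV 4.12 (cv2) and the standard library are available. Lean on these libraries where they do the work, as an engineer would, in place of code of your own. Each camera call takes 0.05 s, during which the arm holds its last target. There are 200 camera calls.

## Working session

There is one attempt and no reset: what is moved stays moved. The work goes in short steps, Python scripts to look and compute and a tool call to move; the robot and the scene stay as the last step left them, time stands still between calls to the robot, and variables do not carry over. Pictures are saved under pics/ and viewed, at most 10 in all, crops included, and the job is handed in when it is done.

Besides the shell and the picture viewer there is one more tool, called after "Request:" as name(argument=value, ...), one argument or row to a line, values as JSON. jog_arm: Moves the arm, as the interface text tells. Its arguments: {"type":"object","properties":{"increments":{"type":"array"},"squeeze":{"type":"number"}},"required":["increments"]}

```bash
mkdir -p pics
python3 - <<'E'
from plant import env, viewer
import cv2, numpy as np
for n in ("side","top"):
    p,d=viewer.grab_frame(n); np.savez(f"{n}0.npz",p=p,d=d)
    cv2.imwrite(f"pics/{n}0.png",cv2.resize(p[:,:,::-1],(800,600),interpolation=cv2.INTER_CUBIC))
    c=viewer.get_calibration(n); print(n,c)
    print("cam",-c["R"].T@c["t"], (d>0).mean())
o=env.get_obs();print(o, env.tip_extent)
E
```

```text
side {'camera_matrix': array([[498.99227462,   0.        , 262.32035997],
       [  0.        , 498.99227462, 190.48863676],
       [  0.        ,   0.        ,   1.        ]]), 'R': array([[-0.70204507, -0.71186713,  0.01944012],
       [-0.37183655,  0.34315116, -0.86254557],
       [ 0.60734694, -0.61277441, -0.5056058 ]]), 't': array([0.42315968, 0.32261059, 0.98621225])}
cam [-0.18193741  0.7948549   0.76867469] 0.9961344401041666
top {'camera_matrix': array([[463.39724341,   0.        , 256.484235  ],
       [  0.        , 463.39724341, 185.77583909],
       [  0.        ,   0.        ,   1.        ]]), 'R': array([[ 0.0264403 , -0.99964061, -0.00442336],
       [-0.99742133, -0.02608575, -0.06685968],
       [ 0.06672027,  0.00617974, -0.99775258]]), 't': array([-0.01895117,  0.60249808,  1.18093998])}
cam [ 0.52265289 -0.01052565  1.21848491] 0.9960581461588541
{'t': 0.1, 'q': array([-1.38159094e+00,  3.00415461e-01,  1.52152630e+00,  1.91155310e-05,
        1.32069665e+00, -6.66267348e-02]), 'qd': array([ 0.00091179, -0.00168078, -0.00291552,  0.00057661, -0.00075461,
        0.00039746]), 'joint_efforts': array([ 1.49075171e-03, -5.44375956e+01, -3.62371588e+01, -1.04851040e-04,
        3.03790948e-03, -9.75463763e-06]), 'tool_pos': array([ 0.1391298 , -0.5319205 ,  0.25577499]), 'tool_rot': array([-3.14055044e+00, -8.80990520e-05,  2.55827334e-01]), 'contact_force': array([-0.87015771,  0.13487252, -0.2109568 ]), 'wrist_torque': array([-0.007197  , -0.05450524,  0.02837528]), 'grip_force': 0.0, 'grip_width': 0.99917402232434} 0.025
```

View pics/side0.png

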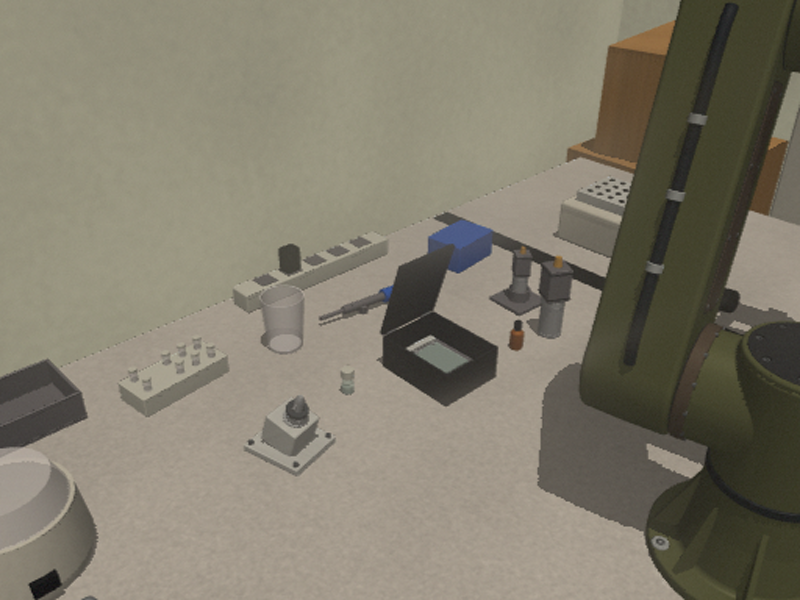

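View pics/top0.png

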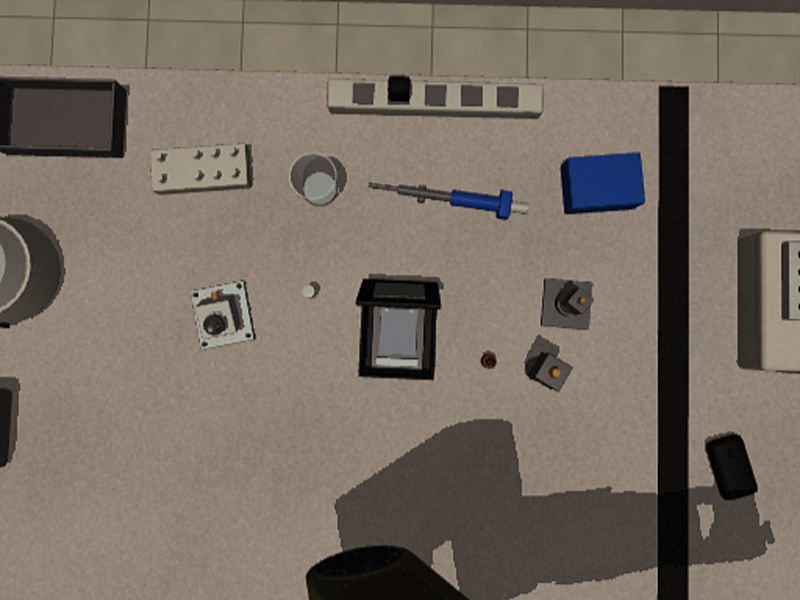

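Side picture: nipple block at about (290,425), lid upright-ish at (418,290), vial (347,380), dropper (517,335). Coupler candidates are side (520,275)/top (575,300), which stands in the square stand, and side (553,298)/top (553,370), which is larger and free-standing. I choose the one in the stand and check it in a close crop.

```bash
cat > h.py <<'E'
import numpy as np
from plant import env, viewer
C={n:viewer.get_calibration(n) for n in ("side","top")}
def cloud(n,d):
    c=C[n];K=c["camera_matrix"];v,u=np.mgrid[:384,:512]
    P=np.stack([(u-K[0,2])/K[0,0]*d,(v-K[1,2])/K[1,1]*d,d],-1)-c["t"]
    P=P@c["R"]; P[d<=0]=np.nan; return P
def proj(n,X):
    c=C[n];p=c["camera_matrix"]@(c["R"]@np.asarray(X)+c["t"]);return p[:2]/p[2]
def tri(ps,pt):
    A=[]
    for n,p in(("side",ps),("top",pt)):
        c=C[n];M=c["camera_matrix"]@np.c_[c["R"],c["t"]]
        A+=[p[0]*M[2]-M[0],p[1]*M[2]-M[1]]
    A=np.array(A);X=np.linalg.lstsq(A[:,:3],-A[:,3],rcond=None)[0]
    return X,[proj("side",X)-ps,proj("top",X)-pt]
E
python3 - <<'E'
from h import *
import cv2
S=np.load("side0.npz");T=np.load("top0.npz")
def crop(p,x,y,w,s):  # x,y top-left
    return cv2.resize(p[y:y+int(w*.75),x:x+w,::-1],(400,300),interpolation=cv2.INTER_CUBIC)
m=np.vstack([np.hstack([crop(S["p"],300,150,80,0),crop(T["p"],325,170,80,0)]),np.hstack([crop(S["p"],150,245,80,0),crop(T["p"],110,170,80,0)])])
cv2.imwrite("pics/crops.png",m)
E
```

```text
(no output)
```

View pics/crops.png

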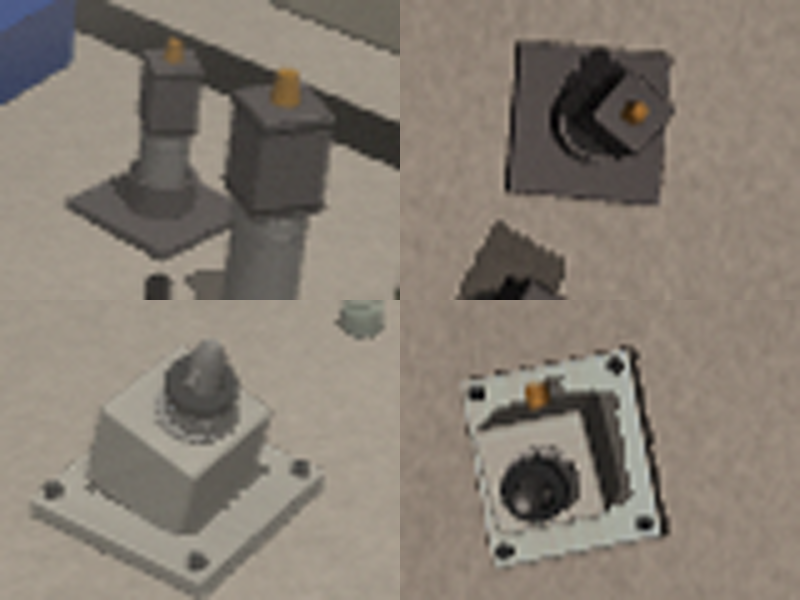

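The crop shows the stand one (stub top side crop (174,40), top crop (637,111)) to be the smaller, so it is the coupler. Nipple tip: side crop (208,345), top crop (525,500).

Run:
```python
from h import *
import cv2
S=np.load("side0.npz");T=np.load("top0.npz")
PS=cloud("side",S["d"]);PT=cloud("top",T["d"])
np.set_printoptions(precision=4,suppress=True)
f=lambda x,y,ox,oy:((x+.5)/5-.5+ox,(y+.5)/5-.5+oy)
print("stub",*tri(f(174,41,300,150),f(237,110,325,170)))
print("tip",*tri(f(208,44,150,245),f(126,199,110,170)))
def sel(P,lo,hi):
    m=np.all((P>lo)&(P<hi),-1);return P[m]
def rect(Q):
    r=cv2.minAreaRect((Q[:,:2]*1000).astype(np.float32));return [np.round(x,1) for x in r],len(Q)
st,_=tri(f(174,41,300,150),f(237,110,325,170));tp,_=tri(f(208,44,150,245),f(126,199,110,170))
for n,P in(("side",PS),("top",PT)):
    print(n)
    z=sel(P,[.3,-.2,-.02],[.5,.2,.02])[:,2];print(" bench z",np.median(z),z.std())
    a=np.array([st[0]-.07,st[1]-.06,0]);b=np.array([st[0]+.07,st[1]+.06,0])
    Q=sel(P,[st[0]-.025,st[1]-.025,.10],[st[0]+.025,st[1]+.025,.111]);print(" grip top",rect(Q),np.median(Q,0))
    Q=sel(P,[st[0]-.025,st[1]-.025,.0],[st[0]+.025,st[1]+.025,.2]);print(" max z",np.nanmax(Q[:,2]))
    Q=sel(P,[st[0]-.06,st[1]-.06,.005],[st[0]+.06,st[1]+.06,.012]);print(" stand plate",rect(Q))
    Q=sel(P,[tp[0]-.07,tp[1]-.09,.0085],[tp[0]+.12,tp[1]+.09,.016]);print(" base plate",rect(Q))
    Q=sel(P,[tp[0]-.07,tp[1]-.08,.035],[tp[0]+.1,tp[1]+.08,.075])
    # block tilted top plane ransac
    best=None;g=np.random.default_rng(0)
    for _ in range(800):
        i=g.choice(len(Q),3,0);nn=np.cross(Q[i[1]]-Q[i[0]],Q[i[2]]-Q[i[0]]);
        if np.linalg.norm(nn)<1e-5: continue
        nn/=np.linalg.norm(nn);nn*=np.sign(nn[2])
        if nn[2]<.85: continue
        k=abs((Q-Q[i[0]])@nn)<.0012
        if best is None or k.sum()>best.sum():best=k
    B=Q[best];c=B.mean(0);nn=np.linalg.svd(B-c)[2][2];nn*=np.sign(nn[2]);print(" block plane",best.sum(),c,nn,"tilt",np.arccos(nn[2]),"az of lean",np.arctan2(nn[1],nn[0]))
    Q=sel(P,[tp[0]-.03,tp[1]-.03,.085],[tp[0]+.03,tp[1]+.03,.2]);print(" nipple top",len(Q),Q[Q[:,2].argmax()] if len(Q) else 0)
    # loader
    Q=sel(P,[.3,-.12,.05],[.62,.13,.3]);print(" loader/lid",rect(Q),Q.min(0),Q.max(0))
    Q=sel(P,[.3,-.12,.05],[.62,.13,.065]);print(" rim",rect(Q),Q.min(0),Q.max(0))
    Q=sel(P,[.3,-.12,.08],[.66,.13,.3]);c=Q.mean(0);w=np.linalg.svd(Q-c);print(" lid",c,w[1],w[2][2],Q[Q[:,2].argmax()],Q[:,1].min(),Q[:,1].max())
```

```text
stub [ 0.5892 -0.2781  0.1198] [array([-0.0771,  0.0011]), array([0.0666, 0.0871])]
tip [0.5327 0.2883 0.1009] [array([0.0448, 0.0082]), array([-0.0329, -0.034 ])]
side
 bench z 0.0007002708445334454 0.0026405404884227235
 grip top ([array([ 585.9, -276.8]), array([31.3, 28.6]), np.float64(43.2)], 62) [ 0.5854 -0.2746  0.106 ]
 max z 0.12128518772785735
 stand plate ([array([ 594.1, -279.3]), array([94.4, 97. ]), np.float64(7.4)], 229)
 base plate ([array([554.1, 295. ]), array([102.4,  91.4]), np.float64(13.1)], 615)
 block plane 154 [0.5421 0.2976 0.0603] [-0.2758 -0.0963  0.9564] tilt 0.29641555784006346 az of lean -2.8055887902589784
 nipple top 53 [0.5261 0.2912 0.1045]
 loader/lid ([array([536.2,   0.9]), array([125.9, 158.2]), np.float64(88.0)], 2046) [ 0.4555 -0.0633  0.05  ] [0.6173 0.0635 0.2095]
 rim ([array([535.6,   0.8]), array([125.6, 157.1]), np.float64(88.0)], 694) [ 0.4555 -0.063   0.05  ] [0.6148 0.0635 0.0647]
 lid [0.5843 0.0051 0.1486] [1.3904 1.2668 0.0628] [ 0.9584 -0.0242  0.2844] [ 0.5689 -0.0012  0.2095] -0.06142826356861765 0.061628388348763406
top
 bench 
[... 217 characters left out ...]
, array([120.1, 114.8]), np.float64(88.0)], 541)
 base plate ([array([541.3, 291.4]), array([129.7,  90.7]), np.float64(12.7)], 591)
 block plane 136 [0.55   0.2917 0.0608] [-0.3129 -0.0866  0.9458] tilt 0.33063952872079916 az of lean -2.8715231142374926
 nipple top 51 [0.5312 0.2866 0.1051]
 loader/lid ([array([539.3,   0.4]), array([120.1, 157.2]), np.float64(88.9)], 1203) [ 0.4603 -0.0605  0.0504] [0.6185 0.0617 0.2102]
 rim ([array([539.3,   0.4]), array([120.1, 157.2]), np.float64(88.9)], 293) [ 0.4603 -0.0593  0.0504] [0.6185 0.0617 0.0648]
 lid [ 0.5879 -0.0006  0.1614] [1.1903 1.0032 0.0528] [-0.9475  0.0184 -0.3194] [ 0.5687 -0.0386  0.2102] -0.06054132422995635 0.059103927566294776
```

```bash
cat >> h.py <<'E'
from scipy.spatial.transform import Rotation as Ro, Slerp
def cur():
    o=env.get_obs();return o["tool_pos"],Ro.from_euler("xyz",o["tool_rot"])
def rows(targets,step=50.,ang=9.,start=None):
    """targets: list of (pos,Rotation); prints rows in tool axes"""
    p,R=start or cur()
    for P,Q in targets:
        P=np.array(P);rv=(R.inv()*Q).as_rotvec(degrees=True)
        n=int(max(np.ceil(np.linalg.norm(P-p)*1000/step),np.ceil(np.linalg.norm(rv)/ang),1))
        for k in range(n):
            d=R.inv().apply((P-p)/(n-k)*1000).round(1);a=(rv/n).round(2)
            print([d.tolist(),a.tolist()])
            p=p+R.apply(d)/1000;R=R*Ro.from_rotvec(a,degrees=True)
        print("--")
DOWN=Ro.from_euler("xyz",[np.pi,0,0])
def arc(th,r=.12,h=(.612,.0605),w=.011):
    return [h[0]-r*np.cos(th)+.008*np.sin(th)+w,0.,h[1]+r*np.sin(th)+.008*np.cos(th)+.025]
E
python3 - <<'E'
from h import *
np.set_printoptions(precision=3,suppress=True)
rows([([.66,-.25,.29],DOWN),([.66,0,.29],DOWN),([.66,0,.205],DOWN)],60)
for t in np.arange(1.5,-.05,-.1): print(round(t,2),np.array(arc(t)))
E
```

```text
[[57.5, -14.1, -3.4], [-0.01, 0.0, 1.47]]
[[57.1, -15.6, -3.4], [-0.01, 0.0, 1.47]]
[[56.7, -17.0, -3.4], [-0.01, 0.0, 1.47]]
[[56.3, -18.5, -3.4], [-0.01, 0.0, 1.47]]
[[55.8, -19.9, -3.4], [-0.01, 0.0, 1.47]]
[[55.3, -21.3, -3.4], [-0.01, 0.0, 1.47]]
[[54.7, -22.8, -3.4], [-0.01, 0.0, 1.47]]
[[54.1, -24.1, -3.5], [-0.01, 0.0, 1.47]]
[[53.4, -25.5, -3.4], [-0.01, 0.0, 1.47]]
[[52.8, -26.9, -3.5], [-0.01, 0.0, 1.47]]
--
[[-0.0, -50.0, -0.0], [0.01, -0.0, -0.01]]
[[-0.0, -50.0, -0.0], [0.01, -0.0, -0.01]]
[[-0.0, -50.0, -0.0], [0.01, -0.0, -0.01]]
[[-0.1, -50.0, -0.0], [0.01, -0.0, -0.01]]
[[-0.0, -50.0, -0.1], [0.01, -0.0, -0.01]]
--
[[-0.0, -0.0, 42.5], [-0.01, -0.0, 0.0]]
[[-0.0, -0.0, 42.5], [-0.01, -0.0, 0.0]]
--
1.5 [0.622 0.    0.206]
1.4 [0.61  0.    0.205]
1.3 [0.599 0.    0.203]
1.2 [0.587 0.    0.2  ]
1.1 [0.576 0.    0.196]
1.0 [0.565 0.    0.191]
0.9 [0.555 0.    0.184]
0.8 [0.545 0.    0.177]
0.7 [0.536 0.    0.169]
0.6 [0.528 0.    0.16 ]
0.5 [0.522 0.    0.15 ]
0.4 [0.516 0.    0.14 ]
0.3 [0.511 0.    0.129]
0.2 [0.507 0.    0.117]
0.1 [0.504 0.    0.105]
-0.0 [0.503 0.    0.093]
```

Request:
jog_arm(
  increments=[
    [0,[57.5,-14,-3.5],[0,0,1.5]],
    [0,[57,-15.5,-3.5],[0,0,1.5]],
    [0,[57,-17,-3.5],[0,0,1.5]],
    [0,[56,-18.5,-3.5],[0,0,1.5]],
    [0,[56,-20,-3.5],[0,0,1.5]],
  ],
)

```text
t: 0.72
tool_pos: [0.4013, -0.3903, 0.2737]
tool_rot: [-3.141, 0.0, 0.124]
contact_force: [0.9, -0.9, -0.3]
grip_width: -0.002
grip_force: 0.0
```

Request:
jog_arm(
  increments=[
    [0,[55,-21,-3.5],[0,0,1.5]],
    [0,[55,-23,-3.5],[0,0,1.5]],
    [0,[54,-24,-3.5],[0,0,1.5]],
    [0,[53,-25.5,-3.5],[0,0,1.5]],
    [0,[53,-27,-3.5],[0,0,1.5]],
  ],
)

```text
t: 1.35
tool_pos: [0.662, -0.2505, 0.291]
tool_rot: [-3.141, 0.001, -0.007]
contact_force: [0.1, -0.5, 1.0]
grip_width: -0.0
grip_force: 0.0
```

Request:
jog_arm(
  increments=[
    [0,[0,-50,0],[0,0,0]],
    [0,[0,-50,0],[0,0,0]],
    [0,[0,-50,0],[0,0,0]],
    [0,[0,-50,0],[0,0,0]],
    [0,[0,-50,0],[0,0,0]],
  ],
)

```text
t: 1.98
tool_pos: [0.6618, -0.0, 0.2909]
tool_rot: [-3.142, 0.001, -0.006]
contact_force: [0.3, 0.2, 0.1]
grip_width: -0.002
grip_force: 0.0
```

Request:
jog_arm(
  increments=[
    [0,[0,0,43],[0,0,0]],
    [0,[0,0,43],[0,0,0]],
    [0,[-20,0,0],[0,0,0]],
    [0,[-20,0,0],[0,0,0]],
    [0,[-10,0,1],[0,0,0]],
  ],
)

```text
t: 2.6
tool_pos: [0.6114, -0.0013, 0.2041]
tool_rot: [3.142, 0.0, -0.006]
contact_force: [0.9, 0.5, -0.1]
grip_width: 0.004
grip_force: 0.0
```

Request:
jog_arm(
  increments=[
    [0,[-12,0,2],[0,0,0]],
    [0,[-12,0,3],[0,0,0]],
    [0,[-11,0,4],[0,0,0]],
    [0,[-11,0,5],[0,0,0]],
    [0,[-10,0,7],[0,0,0]],
  ],
)

```text
t: 3.22
tool_pos: [0.556, -0.001, 0.1833]
tool_rot: [3.142, -0.001, -0.006]
contact_force: [1.1, -0.9, 1.6]
grip_width: -0.001
grip_force: 0.6
```

Request:
jog_arm(
  increments=[
    [0,[-10,0,7],[0,0,0]],
    [0,[-9,0,8],[0,0,0]],
    [0,[-8,0,9],[0,0,0]],
    [0,[-6,0,10],[0,0,0]],
    [0,[-6,0,10],[0,0,0]],
  ],
)

```text
t: 3.85
tool_pos: [0.5167, -0.0008, 0.1385]
tool_rot: [-3.142, 0.0, -0.006]
contact_force: [1.2, -0.3, 0.4]
grip_width: -0.0
grip_force: 0.4
```

Request:
jog_arm(
  increments=[
    [0,[-5,0,11],[0,0,0]],
    [0,[-4,0,12],[0,0,0]],
    [0,[-3,0,12],[0,0,0]],
    [0,[-1,0,7],[0,0,0]],
    [0,[0,0,2],[0,0,0]],
  ],
)

```text
t: 4.47
tool_pos: [0.5039, -0.0007, 0.0948]
tool_rot: [-3.142, 0.001, -0.006]
contact_force: [-0.0, 0.2, 1.7]
grip_width: 0.0
grip_force: 0.3
```

Now the last millimetres, gently.

Request:
jog_arm(
  increments=[
    [0,[0,0,1],[0,0,0]],
    [0,[0,0,1],[0,0,0]],
    [0,[0,0,0],[0,0,0]],
  ],
)

```text
t: 4.85
tool_pos: [0.5043, -0.0007, 0.0936]
tool_rot: [3.142, -0.001, -0.006]
contact_force: [-0.7, -0.7, 2.3]
grip_width: -0.0
grip_force: 1.1
```

Request:
jog_arm(
  increments=[
    [0,[0,0,1],[0,0,0]],
    [0,[0,0,0],[0,0,0]],
  ],
)

```text
t: 5.1
tool_pos: [0.5043, -0.0007, 0.0934]
tool_rot: [3.141, -0.001, -0.006]
contact_force: [-5.1, 0.3, 14.7]
grip_width: 0.0
grip_force: 7.5
```

Request:
jog_arm(
  increments=[
    [0,[0,0,-30],[0,0,0]],
    [0,[0,0,-50],[0,0,10]],
    [0,[-10,0,-50],[0,0,10]],
    [0,[-20,0,-40],[0,0,10]],
    [0.7,[0,0,0],[0,0,10]],
  ],
)

```text
t: 5.72
tool_pos: [0.4757, 0.0083, 0.2656]
tool_rot: [-3.138, -0.005, -0.71]
contact_force: [-0.4, 0.4, -1.6]
grip_width: 0.2
grip_force: 0.0
```

Run:
```python
from h import *
import cv2
np.set_printoptions(precision=4,suppress=True)
D={}
for n in ("side","top"):
    p,d=viewer.grab_frame(n); np.savez(f"{n}1.npz",p=p,d=d);D[n]=p,d
c=lambda p,x,y,w:cv2.resize(p[y:y+int(w*.75),x:x+w,::-1],(400,300),interpolation=cv2.INTER_CUBIC)
S,T=D["side"][0],D["top"][0]
cv2.imwrite("pics/m1.png",np.vstack([np.hstack([c(S,235,140,100),c(T,352,178,40)]),np.hstack([c(S,320,150,40),cv2.resize(T[:,:,::-1],(400,300))])]))
PS=cloud("side",D["side"][1]);PT=cloud("top",D["top"][1])
for P in(PS,PT):
    Q=P[np.all((P>[.44,-.06,.06])&(P<[.63,.06,.1]),-1)];print("lid z",len(Q),np.percentile(Q[:,2],[2,50,98]))
    Q=P[np.all((P>[.45,-.30,.135])&(P<[.53,-.19,.2]),-1)];print("big",len(Q),np.median(Q,0),Q.max(0))
    for lo in(.135,.12):
        Q=P[np.all((P>[.43,-.33,lo])&(P<[.57,-.17,.2]),-1)];print(len(Q),Q.min(0),Q.max(0)) if len(Q) else 0
```

```text
lid z 1649 [0.0618 0.0695 0.0727]
big 147 [ 0.4754 -0.228   0.1396] [ 0.5049 -0.2017  0.158 ]
147 [ 0.4511 -0.2571  0.1351] [ 0.5049 -0.2017  0.158 ]
245 [ 0.4511 -0.2571  0.1203] [ 0.5122 -0.2017  0.158 ]
lid z 2023 [0.0641 0.069  0.0738]
big 313 [ 0.4803 -0.2315  0.1385] [ 0.5071 -0.2056  0.1587]
313 [ 0.4542 -0.2578  0.135 ] [ 0.5071 -0.2056  0.1587]
359 [ 0.4517 -0.2595  0.1202] [ 0.5071 -0.2056  0.1587]
```

View pics/m1.png

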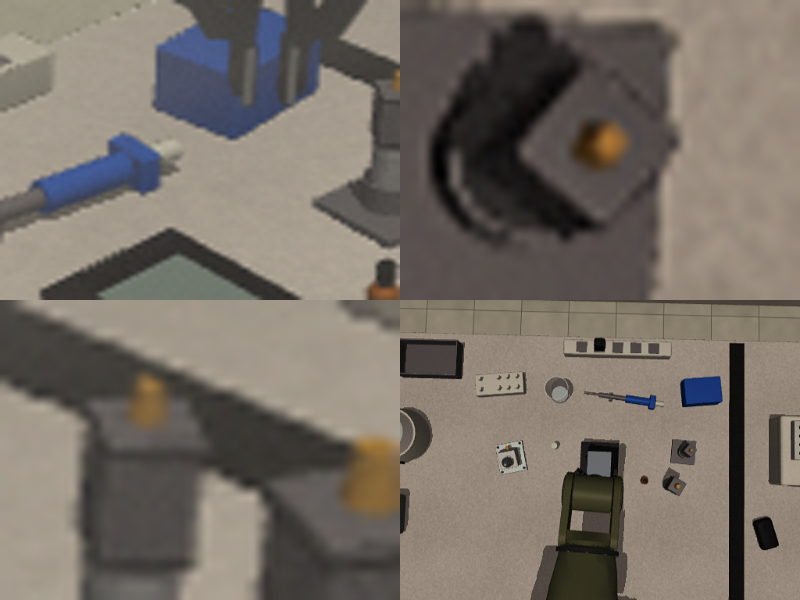

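Shut lid: z ≈ 69 mm flat, as it must be (68.5). Coupler top face corners in the top crop at (520,150), (592,62), (675,140), (600,222), so its faces are at 48°.

Run:
```python
from h import *
print(env.get_obs()["q"])
c=C["top"];K=c["camera_matrix"];r=c["R"].T@np.linalg.inv(K)@[371.25,191.9,1];o=-c["R"].T@c["t"];print(o+r*(.106-o[2])/r[2])
G=Ro.from_euler("xyz",[np.pi,0,np.radians(-42)])
rows([([.5895,-.2785,.26],G),([.5895,-.2785,.089],G)])
```

```text
[-5.99466396e-02  1.26755047e-01  1.71539210e+00  1.39809638e-05
  1.29810878e+00  2.21708642e+00]
[ 0.58951649 -0.27952741  0.106     ]
[[39.0, 20.6, 0.4], [-0.01, -0.01, 0.22]]
[[39.0, 20.4, 0.4], [-0.01, -0.01, 0.22]]
[[39.1, 20.3, 0.4], [-0.01, -0.01, 0.22]]
[[39.2, 20.1, 0.4], [-0.01, -0.01, 0.22]]
[[39.3, 20.0, 0.5], [-0.01, -0.01, 0.22]]
[[39.4, 19.8, 0.4], [-0.01, -0.01, 0.22]]
[[39.4, 19.7, 0.5], [-0.01, -0.01, 0.22]]
--
[[0.0, -0.0, 42.7], [0.01, 0.0, -0.0]]
[[0.0, -0.0, 42.8], [0.01, 0.0, -0.0]]
[[0.0, -0.0, 42.7], [0.01, 0.0, -0.0]]
[[0.1, -0.0, 42.8], [0.01, 0.0, -0.0]]
--
```

Request:
jog_arm(
  increments=[
    [0.8,[39,20.5,0.5],[0,0,0.3]],
    [0.8,[39,20.5,0.5],[0,0,0.3]],
    [0.8,[39,20.3,0.5],[0,0,0.3]],
    [0.8,[39.2,20.1,0.5],[0,0,0.2]],
    [0.8,[39.2,20,0.5],[0,0,0.2]],
  ],
)

```text
t: 6.45
tool_pos: [0.557, -0.1981, 0.2588]
tool_rot: [3.141, 0.001, -0.722]
contact_force: [1.2, 0.5, 0.3]
grip_width: 0.8
grip_force: 0.0
```

Request:
jog_arm(
  increments=[
    [0.8,[39.4,20,0.5],[0,0,0.2]],
    [0.8,[39.4,20,0.5],[0,0,0]],
    [0.8,[0,0,40],[0,0,0]],
    [0.8,[0,0,40],[0,0,0]],
    [0.8,[0,0,0],[0,0,0]],
  ],
)

```text
t: 7.08
tool_pos: [0.5877, -0.2784, 0.1751]
tool_rot: [3.14, 0.007, -0.727]
contact_force: [-0.1, -0.8, 0.4]
grip_width: 0.797
grip_force: 0.0
```

Request:
jog_arm(
  increments=[
    [0.8,[1.3,-1.2,30],[0,0,0]],
    [0.8,[0,0,30],[0,0,0]],
    [0.8,[0,0,26],[0,0,0]],
    [0.8,[0,0,0],[0,0,0]],
  ],
)

```text
t: 7.58
tool_pos: [0.5905, -0.2787, 0.0926]
tool_rot: [3.141, 0.002, -0.728]
contact_force: [-0.1, 0.4, -0.0]
grip_width: 0.798
grip_force: 0.0
```

Request:
jog_arm(
  increments=[
    [0.8,[0,0,3],[0,0,0]],
    [0.3,[0,0,0],[0,0,0]],
    [0.1,[0,0,0],[0,0,0]],
    [0.1,[0,0,0],[0,0,0]],
    [0.1,[0,0,0],[0,0,0]],
  ],
  squeeze=80,
)

```text
t: 8.2
tool_pos: [0.591, -0.2791, 0.0909]
tool_rot: [-3.141, -0.002, -0.73]
contact_force: [-1.4, -0.6, 6.1]
grip_width: 0.342
grip_force: 78.6
```

```bash
cat >> h.py <<'E'
PSI=.225
N=np.array([-np.sin(.3)*np.cos(PSI),-np.sin(.3)*np.sin(PSI),np.cos(.3)])
FOOT=np.array([.5445,.2925,.059])
def ins(yaw):
    ax=np.array([-np.sin(PSI),np.cos(PSI),0])  # tilt: z->N is rotation about this by -0.3
    return Ro.from_rotvec(-.3*ax)*Ro.from_euler("xyz",[np.pi,0,yaw])
E
python3 - <<'E'
from h import *
R=ins(np.radians(20));print(R.as_matrix()[:,2],N,env.get_obs()["q"])
p,R0=cur();up=[p[0],p[1],.25];Q=Ro.from_euler("xyz",[np.pi,0,np.radians(20)])
rows([(up,R0),([.50,.0,.26],Q),(FOOT+N*(.085+.083),R)],55)
E
```

```text
[ 0.28807136  0.06593244 -0.95533649] [-0.28807136 -0.06593244  0.95533649] [-4.97223189e-01  6.91741018e-01  1.34408947e+00 -4.50921676e-06
  1.10419504e+00  1.80380545e+00]
[[0.1, -0.0, -53.0], [0.0, 0.0, 0.0]]
[[0.1, -0.0, -53.1], [0.0, 0.0, 0.0]]
[[0.0, -0.1, -53.0], [0.0, 0.0, 0.0]]
--
[[-36.3, -21.0, -1.5], [0.0, -0.01, -8.83]]
[[-32.6, -26.3, -1.5], [0.0, -0.01, -8.83]]
[[-28.2, -31.1, -1.5], [0.0, -0.01, -8.83]]
[[-23.1, -35.0, -1.5], [0.0, -0.01, -8.83]]
[[-17.4, -38.1, -1.4], [0.0, -0.01, -8.83]]
[[-11.4, -40.4, -1.4], [0.0, -0.01, -8.83]]
[[-5.0, -41.6, -1.5], [0.0, -0.01, -8.83]]
--
[[15.4, -44.3, 6.7], [-0.35, 2.84, -0.0]]
[[15.1, -44.4, 7.2], [-0.35, 2.84, -0.0]]
[[14.7, -44.4, 7.7], [-0.35, 2.84, -0.0]]
[[14.3, -44.4, 8.1], [-0.35, 2.84, -0.0]]
[[13.9, -44.5, 8.6], [-0.35, 2.84, -0.0]]
[[13.4, -44.5, 8.9], [-0.35, 2.84, -0.0]]
--
```

Request:
jog_arm(
  increments=[
    [0.1,[0,0,-10],[0,0,0]],
    [0.1,[0,0,-30],[0,0,0]],
    [0.1,[0,0,-45],[0,0,0]],
    [0.1,[0,0,-45],[0,0,0]],
    [0.1,[0,0,-30],[0,0,0]],
  ],
  squeeze=110,
)

```text
t: 8.82
tool_pos: [0.5907, -0.2789, 0.2526]
tool_rot: [-3.141, -0.002, -0.73]
contact_force: [0.5, -0.5, -1.3]
grip_width: 0.34
grip_force: 108.0
```

Request:
jog_arm(
  increments=[
    [0.1,[-36.3,-21,-1.5],[0,0,-8.8]],
    [0.1,[-32.6,-26.3,-1.5],[0,0,-8.8]],
    [0.1,[-28.2,-31,-1.5],[0,0,-8.8]],
    [0.1,[-23,-35,-1.5],[0,0,-8.8]],
    [0.1,[-17.4,-38,-1.5],[0,0,-8.8]],
  ],
)

```text
t: 9.45
tool_pos: [0.5252, -0.0784, 0.2578]
tool_rot: [-3.142, -0.0, 0.043]
contact_force: [0.2, 0.9, -1.1]
grip_width: 0.335
grip_force: 107.9
```

Request:
jog_arm(
  increments=[
    [0.1,[-11.4,-40.4,-1.5],[0,0,-8.8]],
    [0.1,[-5,-41.6,-1.5],[0,0,-8.8]],
    [0.1,[15.4,-44.3,6.7],[-0.35,2.84,0]],
    [0.1,[15,-44.3,7.2],[-0.35,2.84,0]],
    [0.1,[14.7,-44.3,7.7],[-0.35,2.84,0]],
  ],
)

```text
t: 10.07
tool_pos: [0.4984, 0.1422, 0.2405]
tool_rot: [3.123, -0.151, 0.346]
contact_force: [0.2, 0.5, -0.4]
grip_width: 0.343
grip_force: 108.1
```

Run:
```python
from h import *
print(env.get_obs())
rows([(FOOT+N*(.085+.083),ins(np.radians(20)))],45)
```

```text
{'t': 10.075, 'q': array([0.20601444, 0.17182936, 1.72329563, 0.00308839, 1.09459487,
       1.4308423 ]), 'qd': array([ 0.75474336,  0.06158108,  0.08851624, -0.07554701, -0.55088277,
        0.77537331]), 'joint_efforts': array([ -6.03672847, -48.29431772, -35.80709338,   0.27344327,
         0.8025194 ,  -1.68194432]), 'tool_pos': array([0.49838029, 0.14215818, 0.24051034]), 'tool_rot': array([ 3.12317716, -0.15078745,  0.34615264]), 'contact_force': array([ 0.17648468,  0.45779895, -0.40934249]), 'wrist_torque': array([0.04583979, 0.02532412, 0.00407383]), 'grip_force': 108.06736707687378, 'grip_width': 0.3431130627927531}
[[10.4, -33.1, 6.3], [-0.26, 2.11, -0.06]]
[[10.1, -33.1, 6.5], [-0.26, 2.11, -0.06]]
[[10.0, -33.1, 6.7], [-0.26, 2.11, -0.06]]
[[9.7, -33.1, 7.0], [-0.26, 2.11, -0.06]]
--
```

Request:
jog_arm(
  increments=[
    [0.1,[10.4,-33,6.3],[-0.26,2.11,-0.06]],
    [0.1,[10,-33,6.5],[-0.26,2.11,-0.06]],
    [0.1,[10,-33,6.7],[-0.26,2.11,-0.06]],
    [0.1,[9.7,-33,7],[-0.26,2.11,-0.06]],
    [0.1,[0,0,0],[0,0,0]],
  ],
)

```text
t: 10.7
tool_pos: [0.4956, 0.2811, 0.2187]
tool_rot: [3.103, -0.295, 0.357]
contact_force: [-0.7, -1.0, -1.6]
grip_width: 0.336
grip_force: 108.2
```

Run:
```python
from h import *
import cv2
np.set_printoptions(precision=4,suppress=True)
rows([(FOOT+N*(.085+.083),ins(np.radians(20)))],45)
p,R=cur();a=-R.as_matrix()[:,2];m=p-a*.083
print("pos",p,"axis",a,N,"mouth est",m)
D={}
for n in ("side","top"):
    q,d=viewer.grab_frame(n); np.savez(f"{n}2.npz",p=q,d=d);D[n]=q
    print(n,"mouth",proj(n,m),"skirt top",proj(n,m+a*.053),"tip",proj(n,FOOT+.046*N))
c=lambda p,x,y,w:cv2.resize(p[y:y+int(w*1.5),x:x+w,::-1],(400,600),interpolation=cv2.INTER_CUBIC)
cv2.imwrite("pics/m2.png",np.hstack([c(D["side"],150,195,80),c(D["top"],100,150,80)]))
```

```text
[[0.8, -0.1, -0.6], [-0.02, 0.14, 0.14]]
--
pos [0.4956 0.2811 0.2187] axis [-0.2857 -0.0655  0.9561] [-0.2881 -0.0659  0.9553] mouth est [0.5193 0.2866 0.1393]
side mouth [194.8607 241.3929] skirt top [199.5775 223.8647] tip [191.1946 253.1766]
top mouth [130.8829 214.8792] skirt top [125.8567 221.6706] tip [134.0469 209.9479]
```

View pics/m2.png

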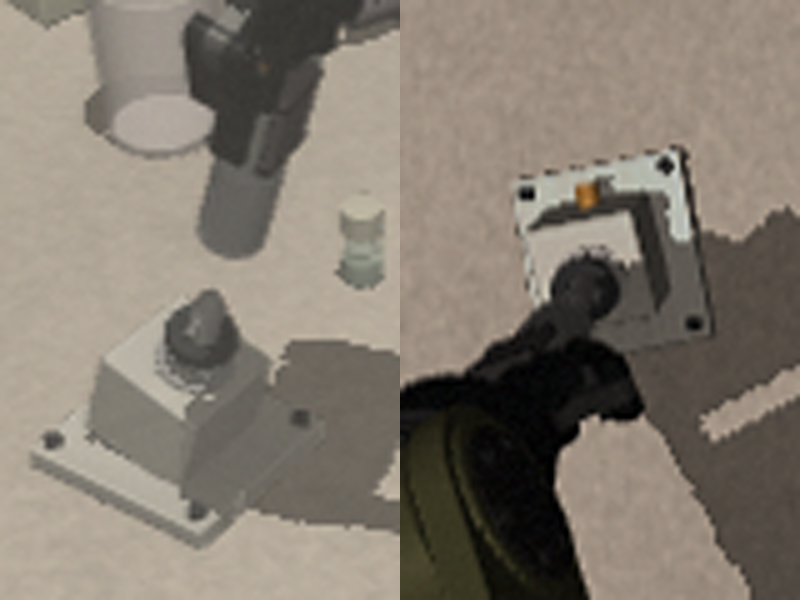

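Side crop: nipple tip (211,292), mouth centre about (234,236), skirt edges (213,165)–(197,235) and (285,170)–(268,240). The coupler looks about 3 mm right of the nipple's axis. In the top crop the collar is at (587,287), with the skirt just below-left. I'll measure it more finely.

Run:
```python
from h import *
import cv2
from scipy.optimize import least_squares
np.set_printoptions(precision=4,suppress=True)
p,R=cur();a=-R.as_matrix()[:,2];m=p-a*.083
for n in("side","top"):
    P=cloud(n,np.load(n+"2.npz")["d"]);V=P-m;s=V@a;r=np.linalg.norm(V-s[...,None]*a,axis=-1)
    k=(s>.004)&(s<.03)&(r<.024);Q=P[k]
    e1=R.as_matrix()[:,0];e2=R.as_matrix()[:,1]
    f=lambda x:np.linalg.norm((q:=Q-m)-np.outer(q@a,a)-x[0]*e1-x[1]*e2,axis=1)-.015
    x=least_squares(f,[0,0],loss="soft_l1",f_scale=.001).x;print(n,len(Q),"coupler off tool x,y mm",x*1e3, "rms",np.std(f(x))*1e3, "world",(x[0]*e1+x[1]*e2)*1e3)
    # collar fit from frame0 cloud
    P=cloud(n,np.load(n+"0.npz")["d"]);V=P-FOOT;s=V@N;r=np.linalg.norm(V-s[...,None]*N,axis=-1)
    for lo,hi,rad,rm in((.026,.038,.0075,.013),):
        k=(s>lo)&(s<hi)&(r<rm);Q=P[k]
        f=lambda x:np.linalg.norm((q:=Q-FOOT)-np.outer(q@N,N)-x[0]*e1-x[1]*e2,axis=1)-rad
        x=least_squares(f,[0,0],loss="soft_l1",f_scale=.001).x;print(n,len(Q),"post off",x*1e3,np.std(f(x))*1e3,"world",(x[0]*e1+x[1]*e2)*1e3)
    k=(s>.02)&(s<.024)&(r<.022);Q=P[k];print("collar top pts",len(Q),(Q.mean(0)-FOOT)@np.c_[e1,e2]*1e3)
    c=np.load(n+"2.npz")["p"]
    x,y=(170,215) if n=="side" else (112,187)
    cv2.imwrite(f"/tmp/{n}.png",cv2.resize(c[y:y+60,x:x+40,::-1],(400,600),interpolation=cv2.INTER_CUBIC))
cv2.imwrite("pics/m3.png",np.hstack([cv2.imread("/tmp/side.png"),cv2.imread("/tmp/top.png")]))
```

```text
side 123 coupler off tool x,y mm [-1.3573 -0.3706] rms 1.0987756951966376 world [-1.3424 -0.1033 -0.4087]
side 28 post off [-1.7199 -0.2056] 1.8836611529416967 world [-1.612  -0.3793 -0.5081]
collar top pts 75 [-4.7009 -4.059 ]
top 44 coupler off tool x,y mm [-1.2199 -0.1558] rms 0.6032704197998122 world [-1.1467 -0.2596 -0.3608]
top 16 post off [-0.731   0.2362] 2.3094295945192975 world [-0.576  -0.4656 -0.204 ]
collar top pts 60 [-0.1436  3.0758]
```

View pics/m3.png

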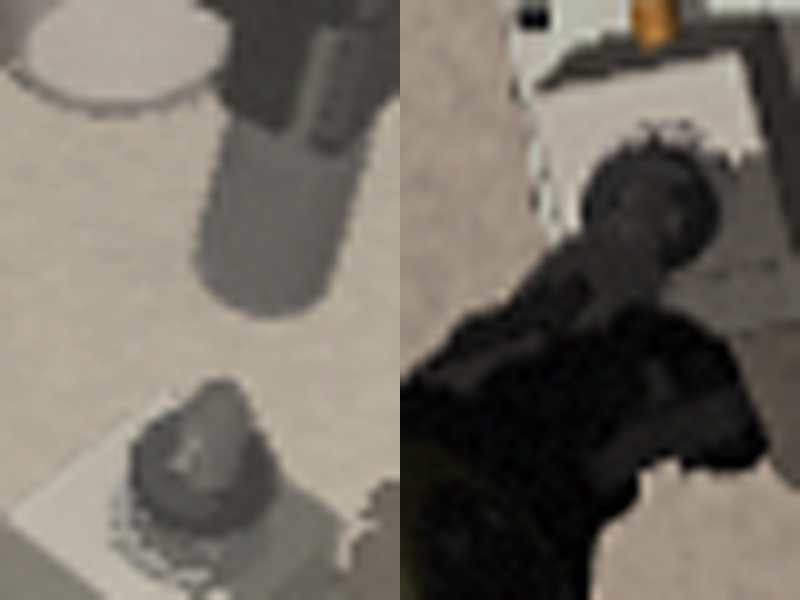

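Skirt edges at row 250 are about 196/335, the tip about (220,382), and the collar 130–278 at row 470. I compare the silhouettes with projected models numerically.

Run:
```python
from h import *
import cv2
np.set_printoptions(precision=2,suppress=True,linewidth=160)
p,R=cur();a=-R.as_matrix()[:,2];m=p-a*.083
M=R.as_matrix();e1,e2=M[:,0],M[:,1]
def outline(n,o,a,prof,rows_):
    t=np.linspace(0,2*np.pi,181);b1=np.cross(a,[0,1,0]);b1/=np.linalg.norm(b1);b2=np.cross(a,b1)
    H=[]
    for s,r in prof:
        X=o+s*a+r*(np.cos(t)[:,None]*b1+np.sin(t)[:,None]*b2)
        c=C[n];q=(c["R"]@X.T).T+c["t"];q=q@c["camera_matrix"].T;H.append(q[:,:2]/q[:,2:])
    H=np.vstack(H).astype(np.float32);h=cv2.convexHull(H)[:,0]
    out=[]
    for y in rows_:
        xs=[]
        for A,B in zip(h,np.roll(h,-1,0)):
            if (A[1]-y)*(B[1]-y)<=0 and A[1]!=B[1]: xs.append(A[0]+(y-A[1])/(B[1]-A[1])*(B[0]-A[0]))
        out.append((min(xs),max(xs)) if xs else (np.nan,np.nan))
    return np.array(out),h
def edges(g,y,x0,x1,thr): # subpixel crossing of threshold dark region
    r=g[y,x0:x1].astype(float);k=np.where(r<thr)[0]
    i,j=k[0],k[-1]
    return x0+i-(thr-r[i])/(r[i-1]-r[i]) if i else np.nan, x0+j+(thr-r[j])/(r[j+1]-r[j])
g=cv2.cvtColor(np.load("side2.npz")["p"],cv2.COLOR_RGB2GRAY)
print("gray row240",g[240,184:210]," row 256",g[256,180:204])
ys=range(231,244)
o,h=outline("side",m,a,[(0,.015),(.053,.015)],ys)
for y,w in zip(ys,o): print(y,"model",w,"meas",np.array(edges(g,y,184,212,110)))
print("model bottom",h[:,1].max())
print(g[240:252,196])
ys=range(253,259)
o,h=outline("side",FOOT,N,[(.02,.0075),(.038,.0075),(.046,.003)],ys);print("tip model",o.T,h[:,1].min())
for y in range(251,272): print(y,g[y,180:202])
```

```text
gray row240 [163 161 161 161 159 123 100 102  98  98  98  98  99  98  98  96  94  91  87 104 166 166 169 171 171 168]  row 256 [172 168 159 173 178 171 120  84  96  99 102 102 104  97  96 132 172 171 172 169 170 170 174 172]
231 model [190.42 205.43] meas [191.59 205.8 ]
232 model [190.16 205.15] meas [190.93 205.23]
233 model [189.91 204.86] meas [190.91 205.09]
234 model [189.65 204.58] meas [190.6  204.72]
235 model [189.39 204.3 ] meas [190.6  204.29]
236 model [189.14 204.02] meas [189.91 204.24]
237 model [188.88 203.73] meas [189.83 203.83]
238 model [188.63 203.45] meas [189.72 203.77]
239 model [188.37 203.17] meas [189.8  203.22]
240 model [188.24 202.88] meas [189.57 203.1 ]
241 model [188.37 202.6 ] meas [190.   202.79]
242 model [188.76 202.32] meas [190.38 202.26]
243 model [189.42 202.01] meas [190.56 202.09]
model bottom 246.02751
[ 99  97  99  98  96  99 113 168 170 168 169 169]
tip model [[189.04 187.57 187.1  186.84 186.57 186.31]
 [192.52 193.13 193.72 193.96 193.75 193.47]] 252.1247
251 [169 169 169 166 169 171 171 170 170 170 168 168 167 167 169 168 169 170 167 
[... 1192 characters left out ...]
1  65  67  67  65  67  80 107 112 124 152]
265 [172 144 148  95  68  71  78  83  83  81  80  80  66  65  65  65  72  97 108 110 112 113]
266 [174 155 150 111 113  68  69  72  76  79  78  67  68  67  65  68  86 111 110 108 111 110]
267 [175 131 146  99 101  82  74  66  69  67  68  66  66  65  68  82  97 110 110 109 112 112]
268 [175 164 154 149 104 105  90  89  86  73  74  71  76  93  88  96  98 107 110 111 111 109]
269 [172 135 133 146 101 107 102 102  89 102 113 108 103  98  98  98 101 110 110 109 112 109]
270 [179 175 143 142 153 149 102 108 102  99 101 120  94  98  97  99 102 111 110 110 113 102]
271 [182 183 177 141 132 153 146  99 100  97 101  96  99 101  98 106 109 110 112 111 101  99]
```

Run:
```python
from h import *
import cv2
np.set_printoptions(precision=2,suppress=True,linewidth=170)
g=cv2.cvtColor(np.load("top0.npz")["p"],cv2.COLOR_RGB2GRAY)
for n,s in(("tip",.046),("collar c",.022),("foot",0)): print(n,proj("top",FOOT+s*N))
print("px per mm x,y",proj("top",FOOT+[.01,0,.04])-proj("top",FOOT+[0,0,.04]),proj("top",FOOT+[0,.01,.04])-proj("top",FOOT+[0,0,.04]))
print("cols 126-149")
for y in range(196,220): print(y,g[y,126:150])
g=cv2.cvtColor(np.load("top2.npz")["p"],cv2.COLOR_RGB2GRAY)
p,R=cur();a=-R.as_matrix()[:,2];m=p-a*.083
print("mouth",proj("top",m),"at .02",proj("top",m+.02*a),"cols 122-146")
for y in range(200,222): print(y,g[y,122:146])
```

```text
tip [134.05 209.95]
collar c [136.03 207.25]
foot [137.78 204.88]
px per mm x,y [ 0.18 -4.13] [-4.13 -0.11]
cols 126-149
196 [124 138 153 158 159 159 162 161 163 161 161 159 161 159 158 157 158 160 160 163 147  43  36  39]
197 [158 161 162 163 162 157 158 158 157 155 159 158 158 158 159 158 159 157 159 157 156  81  36  40]
198 [160 159 158 156 156 157 154 155 158 159 159 162 160 159 158 157 157 156 156 156 165 109  34  38]
199 [159 156 155 157 158 158 160 158 159 151 110 124 123 128  92 136 160 158 159 159 165 124  29  38]
200 [161 157 155 157 158 156 158 149 138 140 125  69 135 129 115 111 132 162 158 157 159 142  52  35]
201 [150 157 158 155 155 160 152 142  85  91  64  26  67  75  83  72 138 156 160 158 159 156  88  36]
202 [139 157 156 156 159 156 115  76  36  48  33  32  28  22  29  56  87  88  86 161 160 166 116  30]
203 [134 163 157 155 161 118  50  44  37  40  41  43  43  37  25  31  60  56  37 167 161 161 126  33]
204 [105 160 157 159 163  66  33  37  39  35  37  39  39  41  42  19  40  60  51  90 161 161 144  52]
205 [147 148 160 161 112  36  36  39  37  42  41  40  37  41 
[... 2950 characters left out ...]
 79]
214 [148 154 115  58  36  39  38  24  33  40  38  37  39  37  38  41  35  71  75  78  75  67  67  83]
215 [145 133  57  39  22  33  23  19  14  37  38  37  38  36  35  36  49  68  83  84  82  77  82  87]
216 [157  63  38  19  18  24  19  22  16  30  43  36  37  39  34  35  67  82  85  86  83  86  86  86]
217 [72 19 24 19 23 20 22 19 22 42 40 37 26 18 23 28 58 72 86 89 86 82 82 88]
218 [12 23 22 24 24 25 18 21 43 39 40 20  8  6 11 12 21 28 43 74 87 84 85 88]
219 [22 20 17 20 10 21 19 32 36 26 26  7  5 10 11  7  5  2  6 28 55 89 88 90]
220 [17 11 25 34 23 12 16 16 14  9 14  3  4  7  6  4  7  7 10  1 20 46 62 75]
221 [30 32 38 38 18  7  5  3  9  3  7  9 11  8  8  1  5  6  2  3  5  5 18 80]
```

Both coupler and nipple sit about (-1.3, -0.3) mm off their models, so they agree relative to each other. Advancing along the axis.

Request:
jog_arm(
  increments=[
    [0.1,[0.8,0,-0.6],[0,0.14,0.14]],
    [0.1,[0,0,15],[0,0,0]],
    [0.1,[0,0,15],[0,0,0]],
    [0.1,[0,0,8],[0,0,0]],
    [0.1,[0,0,0],[0,0,0]],
  ],
  squeeze=120,
)

```text
t: 11.42
tool_pos: [0.5079, 0.2821, 0.1824]
tool_rot: [3.104, -0.297, 0.352]
contact_force: [-0.3, 0.0, -2.0]
grip_width: 0.342
grip_force: 117.7
```

```bash
cat > st.py <<'E'
from h import *
np.set_printoptions(precision=2,suppress=True)
o=env.get_obs();p,R=cur();d=p-FOOT;s=d@N;M=R.as_matrix()
print("t",o["t"],"mouth s mm",(s-.083)*1e3,"lateral tool",(d-s*N)@M*1e3,"axis err deg",np.degrees((-M[:,2]-N)@M),"F tool",o["contact_force"]@M,"T",o["wrist_torque"]@M,"q",o["q"],o["grip_force"],o["grip_width"])
E
python3 st.py
```

```text
t 11.425 mouth s mm 46.14275477149964 lateral tool [-0.07  1.97  0.  ] axis err deg [ 0.06 -0.03 -0.  ] F tool [-0.82 -0.21  1.81] T [ 0.05 -0.19 -0.04] q [ 0.47  0.32  1.7  -0.1   0.83  1.75] 117.69766688346863 0.3422933304271322
```

Request:
jog_arm(
  increments=[
    [0.1,[0,0,0],[0,0,0]],
    [0.1,[0,0,0],[0,0,0]],
  ],
)

```text
t: 11.68
tool_pos: [0.508, 0.2824, 0.1839]
tool_rot: [3.104, -0.299, 0.352]
contact_force: [-0.3, -0.4, -1.8]
grip_width: 0.338
grip_force: 117.7
```

```bash
python3 st.py
```

```text
t 11.675 mouth s mm 47.51398980659811 lateral tool [0.59 1.83 0.  ] axis err deg [-0.08 -0.01 -0.  ] F tool [-0.93  0.18  1.55] T [-0.01 -0.18  0.05] q [ 0.47  0.32  1.7  -0.1   0.83  1.75] 117.69797086715698 0.33767879087729735
```

Request:
jog_arm(
  increments=[
    [0.1,[-0.5,-1.8,0],[0,0,0]],
    [0.1,[0,0,0],[0,0,0]],
    [0.1,[0,0,0],[0,0,0]],
  ],
)

```text
t: 12.05
tool_pos: [0.5069, 0.2838, 0.1833]
tool_rot: [3.104, -0.298, 0.352]
contact_force: [0.1, -0.6, -0.8]
grip_width: 0.342
grip_force: 117.7
```

```bash
python3 st.py
python3 - <<'E'
from h import *
import cv2
for n in("side","top"):
    c,d=viewer.grab_frame(n);np.savez(n+"3.npz",p=c,d=d)
    x,y=(170,215) if n=="side" else (112,187)
    cv2.imwrite(f"/tmp/{n}.png",cv2.resize(c[y:y+60,x:x+40,::-1],(400,600),interpolation=cv2.INTER_CUBIC))
cv2.imwrite("pics/m4.png",np.hstack([cv2.imread("/tmp/side.png"),cv2.imread("/tmp/top.png")]))
p,R=cur();a=-R.as_matrix()[:,2];m=p-a*.083
M=R.as_matrix()
g=cv2.cvtColor(np.load("side3.npz")["p"],cv2.COLOR_RGB2GRAY).astype(float)
t=np.linspace(0,2*np.pi,181)
H=np.array([proj("side",m+s*a+.015*(np.cos(k)*M[:,0]+np.sin(k)*M[:,1])) for s in(0,.053) for k in t],np.float32)
h=cv2.convexHull(H)[:,0]
for y in range(242,250):
    xs=[A[0]+(y-A[1])/(B[1]-A[1])*(B[0]-A[0]) for A,B in zip(h,np.roll(h,-1,0)) if (A[1]-y)*(B[1]-y)<=0 and A[1]!=B[1]]
    r=g[y,180:208];k=np.where(r<135)[0];i,j=k[0],k[-1]
    print(y,np.round([min(xs),max(xs),180+i-(135-r[i])/(r[i-1]-r[i]),180+j+(135-r[j])/(r[j+1]-r[j])],2))
E
```

```text
t 12.05 mouth s mm 47.14875381565488 lateral tool [-0.14  0.03 -0.  ] axis err deg [-0.04 -0.01 -0.  ] F tool [-0.31  0.54  0.77] T [ 0.02 -0.15  0.04] q [ 0.48  0.32  1.7  -0.1   0.83  1.76] 117.69812107086182 0.3424840956677185
242 [186.91 201.67 187.4  202.48]
243 [186.65 201.38 187.43 202.33]
244 [186.39 201.09 187.04 202.  ]
245 [186.13 200.81 187.09 201.73]
246 [185.88 200.52 186.46 201.47]
247 [185.62 200.24 186.52 201.33]
248 [185.36 199.95 186.11 200.74]
249 [185.1  199.66 186.09 200.73]
```

View pics/m4.png

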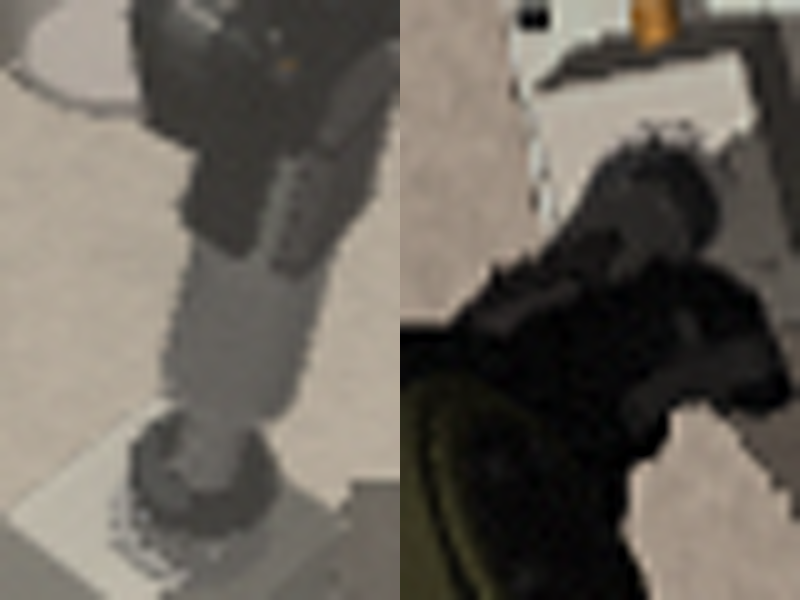

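Side: the skirt (edges 165–300 at row 400) now hangs centred over the nipple and collar (130–278), with the same +0.8 px shift as the tip. Descending while watching the force.

Request:
jog_arm(
  increments=[
    [0.1,[0,0,4],[0,0,0]],
    [0.1,[0,0,4],[0,0,0]],
    [0.1,[0,0,2],[0,0,0]],
    [0.1,[0,0,0],[0,0,0]],
  ],
)

```text
t: 12.65
tool_pos: [0.5098, 0.2844, 0.1734]
tool_rot: [3.104, -0.298, 0.352]
contact_force: [-0.1, -0.3, -1.4]
grip_width: 0.339
grip_force: 117.7
```

```bash
python3 st.py
```

```text
t 12.65 mouth s mm 36.86107065551027 lateral tool [-0.23  0.09 -0.  ] axis err deg [-0.01 -0.02 -0.  ] F tool [-0.55  0.21  1.26] T [ 0.04 -0.23 -0.02] q [ 0.47  0.34  1.7  -0.1   0.81  1.76] 117.69772410392761 0.3385615440169926
```

Request:
jog_arm(
  increments=[
    [0.1,[0,0,2],[0,0,0]],
    [0.1,[0,0,2],[0,0,0]],
    [0.1,[0,0,2],[0,0,0]],
    [0.1,[0,0,0],[0,0,0]],
  ],
)

```text
t: 13.15
tool_pos: [0.5115, 0.285, 0.1678]
tool_rot: [3.104, -0.298, 0.352]
contact_force: [0.4, 1.9, -2.0]
grip_width: 0.335
grip_force: 117.7
```

```bash
python3 st.py
```

```text
t 13.15 mouth s mm 30.981937702355022 lateral tool [-0.16 -0.11 -0.  ] axis err deg [-0.04 -0.   -0.  ] F tool [ 0.37 -1.79  2.17] T [ 0.51 -0.15  0.04] q [ 0.47  0.35  1.7  -0.1   0.8   1.76] 117.65449404716492 0.3351826353526535
```

Request:
jog_arm(
  increments=[
    [0.1,[0,0,2],[0,0,0]],
    [0.1,[0,0,0],[0,0,0]],
  ],
)

```text
t: 13.4
tool_pos: [0.5122, 0.285, 0.166]
tool_rot: [3.104, -0.298, 0.352]
contact_force: [-0.2, 2.2, -1.0]
grip_width: 0.336
grip_force: 117.9
```

Request:
jog_arm(
  increments=[
    [0.1,[0,0,2],[0,0,0]],
    [0.1,[0,0,0],[0,0,0]],
  ],
)

```text
t: 13.65
tool_pos: [0.5128, 0.2851, 0.1643]
tool_rot: [3.104, -0.299, 0.352]
contact_force: [-0.3, 1.6, -0.8]
grip_width: 0.34
grip_force: 118.0
```

```bash
python3 st.py
```

```text
t 13.65 mouth s mm 27.186937123594685 lateral tool [0.02 0.12 0.  ] axis err deg [-0.06 -0.02 -0.  ] F tool [ 0.06 -1.65  0.77] T [ 0.36 -0.04 -0.01] q [ 0.47  0.35  1.7  -0.1   0.8   1.76] 117.95906066894531 0.34003239633859456
```

Request:
jog_arm(
  increments=[
    [0.1,[0,0,1.5],[0,0,0]],
    [0.1,[0,0,0],[0,0,0]],
  ],
)

```text
t: 13.9
tool_pos: [0.5131, 0.2851, 0.1622]
tool_rot: [3.104, -0.298, 0.352]
contact_force: [1.0, 2.7, -2.7]
grip_width: 0.336
grip_force: 117.9
```

Request:
jog_arm(
  increments=[
    [0.1,[0,0,1.5],[0,0,0]],
    [0.1,[0,0,0],[0,0,0]],
  ],
)

```text
t: 14.15
tool_pos: [0.5135, 0.2853, 0.1609]
tool_rot: [3.104, -0.298, 0.352]
contact_force: [-0.0, 0.9, -3.4]
grip_width: 0.336
grip_force: 117.9
```

Request:
jog_arm(
  increments=[
    [0.1,[0,0,1.5],[0,0,0]],
    [0.1,[0,0,0],[0,0,0]],
  ],
)

```text
t: 14.4
tool_pos: [0.514, 0.2854, 0.1596]
tool_rot: [3.104, -0.298, 0.352]
contact_force: [1.5, 1.5, -3.3]
grip_width: 0.334
grip_force: 117.9
```

```bash
python3 st.py
```

```text
t 14.4 mouth s mm 22.348537412267692 lateral tool [-0.23  0.11 -0.  ] axis err deg [-0.02 -0.02 -0.  ] F tool [ 0.91 -1.05  3.73] T [ 0.38 -0.01  0.01] q [ 0.47  0.36  1.7  -0.1   0.79  1.76] 117.88262844085693 0.33407222978290724
```

Request:
jog_arm(
  increments=[
    [0.1,[0,0,2],[0,0,0]],
    [0.1,[0,0,0],[0,0,0]],
  ],
)

```text
t: 14.65
tool_pos: [0.5146, 0.2855, 0.1577]
tool_rot: [3.104, -0.298, 0.352]
contact_force: [0.2, 2.2, -1.7]
grip_width: 0.339
grip_force: 117.9
```

Request:
jog_arm(
  increments=[
    [0.1,[0,0,2],[0,0,0]],
    [0.1,[0,0,0],[0,0,0]],
  ],
)

```text
t: 14.9
tool_pos: [0.5152, 0.2857, 0.1561]
tool_rot: [3.104, -0.298, 0.352]
contact_force: [-1.9, 0.7, 1.6]
grip_width: 0.333
grip_force: 117.9
```

Request:
jog_arm(
  increments=[
    [0.1,[0,0,2],[0,0,0]],
    [0.1,[0,0,0],[0,0,0]],
  ],
)

```text
t: 15.15
tool_pos: [0.5158, 0.2859, 0.1542]
tool_rot: [3.104, -0.299, 0.352]
contact_force: [-3.2, 0.9, 3.5]
grip_width: 0.336
grip_force: 118.0
```

```bash
python3 st.py
```

```text
t 15.15 mouth s mm 16.656936807004406 lateral tool [-0.04  0.07 -0.  ] axis err deg [-0.05 -0.02 -0.  ] F tool [-1.52 -1.74 -4.23] T [ 0.31 -0.46  0.03] q [ 0.47  0.37  1.7  -0.1   0.78  1.76] 117.99784898757935 0.33555748366695043
```

Force now follows the collar spring (5.6 N at s ≈ 16.6). Pushing on to the stop.

Request:
jog_arm(
  increments=[
    [0.1,[0,0,2],[0,0,0]],
    [0.1,[0,0,1.5],[0,0,0]],
    [0.1,[0,0,0],[0,0,0]],
  ],
)

```text
t: 15.52
tool_pos: [0.5168, 0.2861, 0.1509]
tool_rot: [3.104, -0.299, 0.352]
contact_force: [-3.2, 0.4, 5.8]
grip_width: 0.343
grip_force: 118.2
```

Request:
jog_arm(
  increments=[
    [0.1,[0,0,1],[0,0,0]],
    [0.1,[0,0,0],[0,0,0]],
  ],
)

```text
t: 15.78
tool_pos: [0.5171, 0.2861, 0.15]
tool_rot: [3.104, -0.299, 0.352]
contact_force: [-4.4, -0.8, 7.0]
grip_width: 0.335
grip_force: 118.6
```

Request:
jog_arm(
  increments=[
    [0.1,[0,0,1],[0,0,0]],
    [0.1,[0,0,0],[0,0,0]],
  ],
)

```text
t: 16.02
tool_pos: [0.5174, 0.2863, 0.1498]
tool_rot: [3.104, -0.299, 0.352]
contact_force: [-10.7, -2.9, 15.6]
grip_width: 0.339
grip_force: 120.3
```

```bash
python3 st.py
```

```text
t 16.025 mouth s mm 12.008752186300931 lateral tool [0.24 0.07 0.  ] axis err deg [-0.07 -0.02 -0.  ] F tool [ -5.97  -0.3  -18.15] T [ 0.04 -1.48 -0.02] q [ 0.47  0.38  1.7  -0.1   0.77  1.76] 120.28555870056152 0.33886881203749675
```

Request:
jog_arm(
  increments=[
    [0.1,[-0.2,0,0.3],[0,0,0]],
    [0.1,[0,0,0],[0,0,0]],
    [0.1,[0,0,0],[0,0,0]],
  ],
)

```text
t: 16.4
tool_pos: [0.5174, 0.2862, 0.1498]
tool_rot: [3.104, -0.3, 0.352]
contact_force: [-10.7, -3.6, 17.8]
grip_width: 0.337
grip_force: 120.3
```

```bash
python3 - <<'E'
from h import *
import cv2
c,d=viewer.grab_frame("side");t,dt=viewer.grab_frame("top")
cv2.imwrite("pics/fin.png",np.hstack([cv2.resize(c[225:285,170:210,::-1],(400,600),interpolation=cv2.INTER_CUBIC),cv2.resize(c[140:320,150:270,::-1],(400,600),interpolation=cv2.INTER_CUBIC)]))
for n,D in(("side",d),("top",dt)):
    P=cloud(n,D)
    # lid plane heights front vs back
    for x in(.47,.60):
        Q=P[np.all((P>[x-.012,-.05,.05])&(P<[x+.012,.05,.12]),-1)];print(n,x,len(Q),np.median(Q[:,2]) if len(Q) else 0)
E
python3 st.py
```

```text
side 0.47 359 0.06803688898982539
side 0.6 161 0.06928158160597118
top 0.47 351 0.06846470580555193
top 0.6 367 0.06845614831487364
t 16.5 mouth s mm 11.980116876144766 lateral tool [0.22 0.08 0.  ] axis err deg [-0.11 -0.02 -0.  ] F tool [ -6.     0.62 -20.23] T [ 0.02 -1.47 -0.01] q [ 0.47  0.38  1.7  -0.1   0.77  1.76] 120.26973724365234 0.3378463354911946
```

View pics/fin.png

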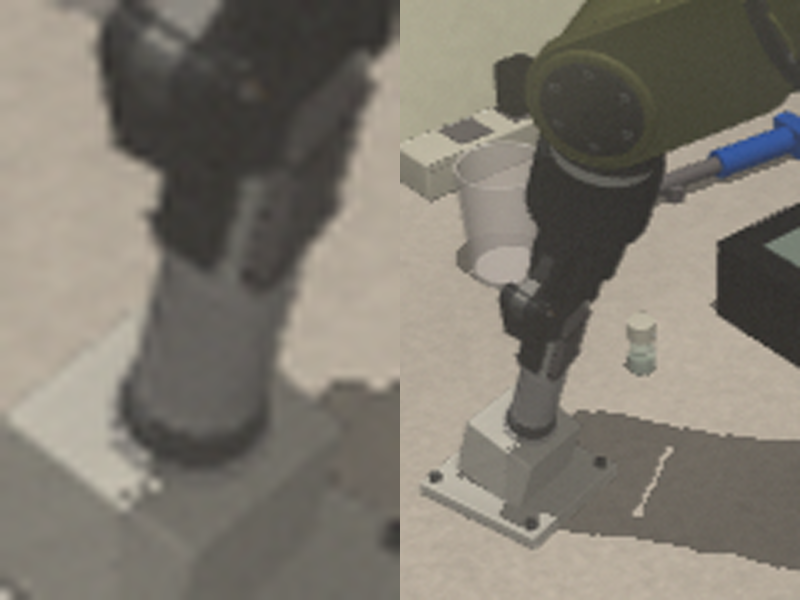

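The coupler sits centred on the collar (about (195,440)), pressed down onto the block. The mouth is at 12.0 mm with about 20 N on it, the lid is flat at 68.5 mm front and back, and the cup and vial stand. Handing in.

```bash
python3 -c "
from plant import env
print(env.hand_in())"
```

```text
the job is handed in; nothing more can be done
None
```

The job is handed in with the lid shut flat and the coupler snapped on, still gripped and held at the collar's stop with about 20 N; I did not re-check the bottles or pipette up close at the end, and no verdict came back.

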